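# Set the length stop of the cut-off jig to a pattern pillar

### The arm

A 6-joint arm with a two-finger parallel gripper is mounted at the origin on the work surface. World frame = base frame: x ahead of the robot, y to its left, z up, the work surface at z = 0. Lengths are in m, angles in rad, forces in N, time in s.
With the tool pointing down it reaches from about 0.325 to 0.775 m from the base axis. Payload 5.5 kg.
Tool frame: the origin (TCP) lies midway between the tips of the shut fingers; the grasp point (between the pads) lies 19 mm behind it (robot.pinch_z is the distance from the TCP to the grasp point, in m); z points along the fingers, y is the line along which they close (so a half turn about z gives the same grasp; the last joint's range is limited). The gripper opens to 88 mm and grips with 3 to 60 N. Pads are 20 mm wide; open, the fingers measure 115 mm over their backs; the gripper's body (75 mm by 178 mm) begins 61 mm behind the grasp point.
Start: joints at [-1.399, 0.091, 1.231, -0, 1.82, -0.057], TCP at [0.136, -0.584, 0.223] pointing down, gripper open.
Joint ranges: [-2.87, 2.87], [-0.86, 2.18], [0.17, 2.46], [-1.51, 4.65], [0.06, 2.69], [-2.65, 2.65]. Speed limits (rad/s): [2.57, 2.57, 3.01, 3.14, 3.14, 3.14].

### API

Orientations are given as a unit quaternion [w, x, y, z].
In Python, from bench import status, imaging, robot gives the robot as it stands.
- The arm moves only by the shell command python3 -m handwheel [FORCE], which reads ROWS from standard input. ROWS is a JSON list of rows, 1 to 20 of them, each written [[dx, dy, dz], [rx, ry, rz], opening]: dx, dy, dz in parts of the range, where 1.0 means 1 m, then a rotation vector rx, ry, rz in fractions of the full range, 1 being 2 rad, then the finger opening in m; each row is the pose to reach, as a shift and turn from the pose commanded when the command began, along the tool's axes at that moment; what a row does not reach only later rows make up. A row lasts 1/8 s, in which the tool goes at most 0.0625 m and 0.188 rad, less where a joint would pass 70% of its speed; a pose out of reach is approached as far as the arm can. The fingers move at their own pace and stop on an object; FORCE is the grip in N (left out, the last holds). Time passes only in rows, so rows that do not move let the fingers close. It prints the time, the measured TCP pose, the force, the opening and the grip force at its end. A shift or turn number past 1, either way, is cut back to 1. Input that does not fit is refused with a message, and nothing moves.
- status.read_state(): the state, without advancing time (a new reading comes with each control period).
- imaging.snapshot(name): name is "scene" or "top"; returns the picture (400x640x3 uint8, red, green, blue); there is no depth.
- imaging.calibration(name): a dict with "fov_y" (degrees; the focal length in pixels is half the picture's height over the tangent of half this angle, whatever the lens; pixels are square), "cx", "cy" (the principal point, pixels), "position" and "attitude" of the camera in the world. Camera axes: x right, y down, z forward; pixel columns grow to the right and rows downward; lengths in m; the calibration is good to about 2 mm. A picture is of the moment at which its call begins. calibration takes no time and is no camera call.
- robot.close_job(): hands the job in; it is judged then, once.
The state is a dict: "time_s": time; "joints": joint angles; "joint_vel": joint speeds; "joint_torque": joint torques, N m; "position": TCP position; "ee_rot": TCP orientation; "wrist_force": force on the tool from outside, world axes, zero at the start; "ft_torque": the same for the moment, N m; "width": finger opening in m; "grasp_force": force on a finger pad.
Only numpy, scipy, OpenCV 4.12 (cv2) and the standard library are available. Lean on these libraries where they do the work, as an engineer would, in place of code of your own. Each camera call takes 0.05 s, during which the arm holds its last target. There are 200 camera calls.

### The job

Set the length stop of the little cut-off jig to the brass pattern pillar: slacken the wing screw first, then slide the stop along its rod so that it pushes the pillar home against the plate in the saw guide and bears on it lightly, by feel, without ramming it. Keep it bearing while you nip the wing screw up tight again, then let go; leave the other things on the bench alone.

Things in the scene. Friction and masses are not known exactly. Their poses are not given: they have to be found in the camera images.
- jig: the fixed cut-off jig: wooden board 200 x 340 x 18 mm under a grey cast base. Origin: centre of the board's underside, on the bench; long side = own y. Far side: V trough, axis at x +28, height 50, y -142 to +60 mm. Near side, parallel: 14 mm round stop rod, axis at x -32, height 50 mm, in two lugs 64 mm high. Only the wing screw stands above 76 mm. It carries the saw guide, see the pattern
- pattern: loose turned brass clock pillar in the trough, along the jig's y: 16 mm thick, 60 long, flat ends, 90 g. Origin: its middle, on its axis. Towards jig -y, 4 to 16 mm off its end, the fixed saw guide stands across the trough with a dark steel plate 64 mm wide, 76 high, facing +y: home is on this plate. Its place (jig y -95 to -81) is not measured. The pillar slides with about 1 N
- length_stop (a joint): travel of the length stop on the rod, m; 0 to 0.095, grows along the jig's -y, towards the saw guide. Steel collar 32 mm thick, 24 mm long, cannot turn on the rod, with a finger over the trough. Slack, it drags with about 1 N; clamped it holds over 20 N. Once the pillar is home the push rises steeply, by 2 to 20 N per mm as the arm is stiff; meant is about 5 N, over 12 N is ramming
- stop_face (a point): centre of the stop's 10 mm round button, the face that meets the pillar's end, on the trough's axis, 50 mm high; axes as the jig's; it faces the jig's -y. Touching the pillar it is 30 mm from its origin. It lies at jig y = +45 mm minus the stop's travel
- wing_screw (a joint): turn of the wing set screw in the collar, rad, axis vertical, right-hand thread: grows as it is slackened (anticlockwise from above). About 0 is tight (a pad presses the rod with some 50 N); from 0.5 the stop is free; end stops at -0.3 and 2.6. Turning takes about 0.15 N m slack, 0.2 tight. It stays where it is left and travels with the stop, at constant height
- wing_grip (a point): middle of the screw's flat steel wing, upright on top of the collar: 8 mm thick (own x), 26 mm wide (own y), 22 mm high, from 84 to 106 mm above the bench. The point is 95 mm high, on the screw's axis, over the rod, 16 mm along the jig's +y from the stop's face. At joint value 0 the wing's width lies along the jig's y. The collar's boss under it is 72 mm high
- screwdriver: bystander: screwdriver with a green handle, 180 mm, lying on the bench. Leave it alone
- stake: bystander: stepped dark steel stake, 52 mm wide, 55 mm high. Leave it alone
- oil_jar: bystander: small amber jar with a black cap, 40 mm wide, 62 mm high. Leave it alone
- winding_key: bystander: flat five-armed brass clock key, about 62 mm across, 8 mm high. Leave it alone
There are look-alikes about, which are no part of the job. What is meant by the pattern is not pink or purple, and is the larger of those in its own colour.

How it is judged:
By the outcome, as a careful person would: the job done as asked, in the order asked, and still so for the second after the job is handed in, with the robot touching nothing.
It also fails if it takes over 48 s, if anything falls off the work surface, if the arm or the gripper's body presses on something with over 40 N, if the wrist force passes 120 N, or if a joint passes its speed limit or range.

## Working session

There is one attempt and no reset: what is moved stays moved. The work goes in short steps, Python scripts to look and compute and a shell command to move; the robot and the scene stay as the last step left them, time stands still between calls to the robot, and variables do not carry over. Pictures are saved under pics/ and viewed, at most 10 in all, crops included, and the job is handed in when it is done.

```bash
ls; mkdir -p pics; python3 - <<'E'
from bench import status, imaging, robot
import cv2
for n in ("scene","top"):
    cv2.imwrite(f"pics/{n}0.png",imaging.snapshot(n)[:,:,::-1]); print(imaging.calibration(n))
print(status.read_state(),robot.pinch_z)
E
```

```text
pics
{'fov_y': 51.410594215743714, 'cx': 328.4900664215585, 'cy': 204.03017514701722, 'position': array([ 1.02422951, -0.43704969,  0.61602182]), 'attitude': array([-0.38972157,  0.84369452,  0.3312417 , -0.16302025])}
{'fov_y': 55.21372232424404, 'cx': 319.5617934281411, 'cy': 202.51628216803513, 'position': array([0.55708282, 0.00473028, 0.81708169]), 'attitude': array([-0.02754304,  0.7155331 , -0.69747681,  0.02792598])}
{'time_s': 0.1, 'joints': array([-1.39871024e+00,  9.17609018e-02,  1.23177734e+00, -1.09865802e-05,
        1.81981791e+00, -5.66980681e-02]), 'joint_vel': array([-0.00036938, -0.00165847, -0.00228921, -0.00032892, -0.00011162,
        0.00059818]), 'joint_torque': array([ 2.28048295e-03, -4.47857988e+01, -4.07571280e+01,  7.00758747e-02,
        2.84586026e-02, -1.06230370e-04]), 'position': array([ 0.13602399, -0.58409115,  0.22162683]), 'ee_rot': array([-8.79973382e-04,  9.93464126e-01,  1.14141373e-01, -5.61595065e-05]), 'wrist_force': array([ 0.32505343, -0.284869  , -0.38497532]), 'ft_torque': array([ 0.02552015, -0.0415521 ,  0.00186507]), 'grasp_force': 0.0, 'width': 0.08787002733600478} 0.0187
```

View pics/scene0.png

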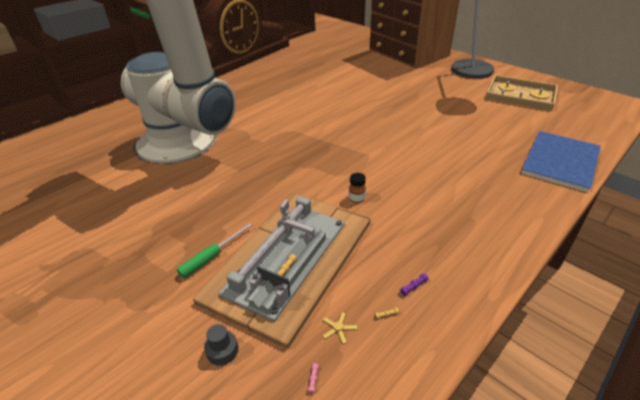

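View pics/top0.png

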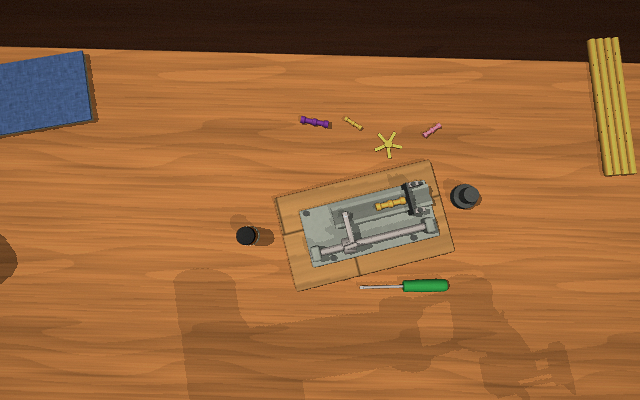

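Top view: the jig board has corners near (276,198), (431,160), (454,250) and (297,291). Pattern candidates: brass in the trough at top (391,204), small loose brass (353,123), purple (315,122), pink (431,130). By the description it is the larger brass one, in the trough. The stop arm is near (348,230), the wing near (350,246), and the saw guide near (412,198). Next is a close crop.

```bash
python3 - <<'E'
import cv2,numpy as np
a=cv2.imread("pics/top0.png")[150:300,265:465]
cv2.imwrite("pics/topc.png",cv2.resize(a,None,fx=4,fy=4,interpolation=cv2.INTER_CUBIC))
a=cv2.imread("pics/scene0.png")[190:340,190:390]
cv2.imwrite("pics/scenec.png",cv2.resize(a,None,fx=4,fy=4,interpolation=cv2.INTER_CUBIC))
E
cat > h.py <<'E'
import numpy as np
from scipy.spatial.transform import Rotation as R
from bench import status, imaging
def rot(q): return R.from_quat(np.roll(q,-1))
def ray(n,uv):
    c=imaging.calibration(n); f=200/np.tan(np.radians(c["fov_y"]/2))
    d=np.array([(uv[0]-c["cx"])/f,(uv[1]-c["cy"])/f,1]); return c["position"],rot(c["attitude"]).apply(d)
def plane(n,uv,z):
    p,d=ray(n,uv); return p+d*(z-p[2])/d[2]
def proj(n,P):
    c=imaging.calibration(n); f=200/np.tan(np.radians(c["fov_y"]/2))
    q=rot(c["attitude"]).inv().apply(np.asarray(P)-c["position"]); return q[...,:2]/q[...,2:]*f+[c["cx"],c["cy"]]
E
```

```text
(no output)
```

View pics/topc.png

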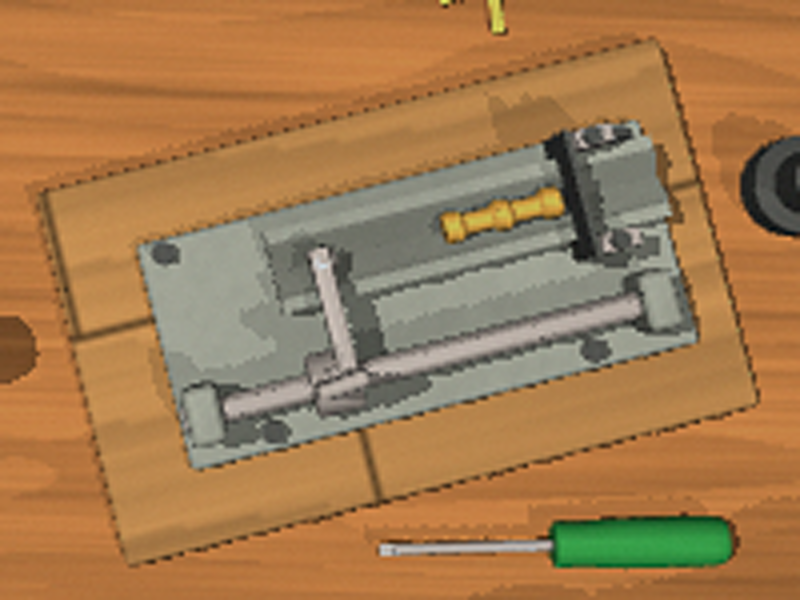

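View pics/scenec.png

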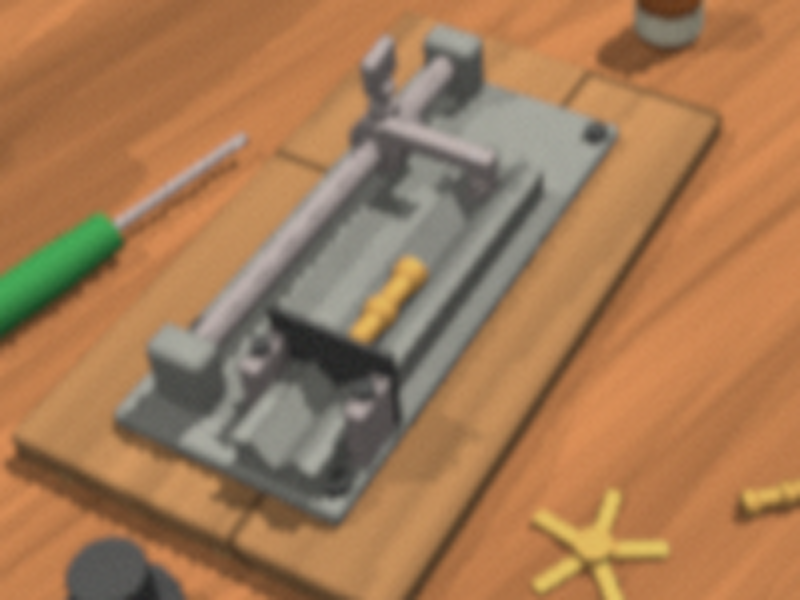

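The crops confirm the larger brass pillar in the trough (top crop 445–565, 215). The plate is at about (575,195), the wing spans about (316,398) to (370,377), and the finger end is near (320,262). Now the jig pose.

```bash
cat > jig.py <<'E'
from h import *
c=np.array([(42,190),(658,40),(758,402),(130,565)])/4+[265,150]
P=np.array([plane("top",u,.018) for u in c])[:,:2]
O=P.mean(0)
yd=(P[0]-P[1])+(P[3]-P[2]); yd/=np.linalg.norm(yd)   # long side
xd=np.array([yd[1],-yd[0]])
J=lambda x,y,z: np.r_[O+x*xd+y*yd,z]
inv=lambda p:(np.dot(p[:2]-O,xd),np.dot(p[:2]-O,yd))
E
python3 - <<'E'
from jig import *
print(np.linalg.norm(P-np.roll(P,1,0),axis=1)); print(O,yd,xd,np.degrees(np.arctan2(yd[1],yd[0])))
T=lambda u,z: np.round(np.array(inv(plane("top",np.array(u)/4+[265,150],z)))*1e3,1)
print("rod",T((225,407),.05),T((640,305),.05))
print("pillar",T((445,228),.05),T((563,200),.05),"plate",T((555,140),.076),T((548,148),.076),T((592,255),.076),T((575,258),.076))
print("wing",T((316,400),.106),T((370,377),.106),"finger",T((320,250),.06), T((335,265),.05),T((309,265),.05))
for z in(.084,.106): print(proj("scene",J(-.032,.061,z)), (proj("top",J(-.032,.061,z))-[265,150])*4)
print("scene wing crop", (proj("scene",np.array([J(-.032,y,z) for y in(.048,.061,.074) for z in (.084,.106)]))-[190,190])*4)
s=status.read_state();r=rot(s["ee_rot"]);print(r.as_matrix().round(3))
E
```

```text
[0.19935796 0.33459846 0.19602652 0.33608123]
[ 0.57673664 -0.08975971] [-0.26765206  0.96351563] [0.96351563 0.26765206] 105.52459826126655
rod [-31.7 101.1] [ -33.  -112.8]
pillar [ 28.1 -27.9] [ 27.3 -89.1] plate [ 55.9 -86.7] [ 53.  -82.3] [ -2.6 -89.5] [ -2.  -81.1]
wing [-36.   59.2] [-31.8  32.4] finger [32.3 36.6] [23.5 30.4] [26.7 43.1]
[289.10887255 206.13272425] [307.3378461  390.61347251]
[288.23063546 197.5325167 ] [310.17615694 392.4843547 ]
scene wing crop [[382.39698197  79.85104989]
 [378.59792318  45.3455299 ]
 [396.4354902   64.53089698]
 [392.92254184  30.1300668 ]
 [410.17946059  49.53217174]
 [406.94142802  15.2393496 ]]
[[ 0.974  0.227 -0.   ]
 [ 0.227 -0.974  0.002]
 [ 0.    -0.002 -1.   ]]
```

```bash
python3 - <<'E'
import cv2,numpy as np
a=cv2.imread("pics/top0.png")[230:260,335:365]; b=cv2.imread("pics/scene0.png")[190:230,270:310]
cv2.imwrite("pics/w.png",np.hstack([cv2.resize(a,(400,400),interpolation=cv2.INTER_NEAREST),cv2.resize(b,(400,400),interpolation=cv2.INTER_NEAREST)]))
E
```

```text
(no output)
```

View pics/w.png

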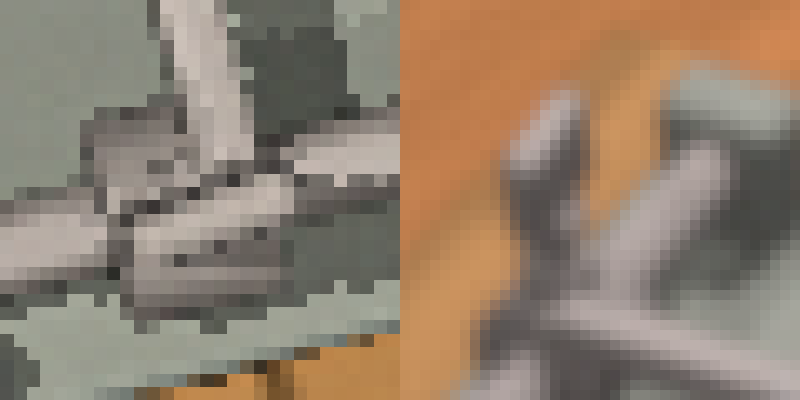

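The wing's top face runs from raw top pixel (345.3,247.8) to (356.8,244.4), nearly parallel to the rod. In the scene view its centre is near (284.5,202.5).

```bash
python3 - <<'E'
from jig import *
a=plane("top",(345.3,247.8),.106);b=plane("top",(356.8,244.4),.106);m=plane("top",(351.05,246.1),.106)
d=a-b; print("top wing",m,inv(m),np.degrees(np.arctan2(d[1],d[0])),np.linalg.norm(d))
s=plane("scene",(284.3,202.7),.106); print("scene wing",s,inv(s))
c,d=plane("scene",(281.5,205.5),.106),plane("scene",(287.3,199.5),.106);e=d-c;print(np.degrees(np.arctan2(e[1],e[0])),np.linalg.norm(e))
r1=np.array(ray("top",(351.05,246.1)));r2=np.array(ray("scene",(284.3,202.7)))
A=np.c_[r1[1],-r2[1]];t=np.linalg.lstsq(A,r2[0]-r1[0],rcond=None)[0];print(r1[0]+t[0]*r1[1],r2[0]+t[1]*r2[1])
g=(m+s)/2; g[2]=.098-.0187
st=status.read_state();R0=rot(st["ee_rot"]);print("tool shift",R0.inv().apply(g-st["position"]),g)
E
```

```text
top wing [ 0.53368959 -0.0551941   0.106     ] (np.float64(-0.032224951771038735), np.float64(0.04482613070092263)) 107.80630160878788 0.02220011241200555
scene wing [ 0.53562104 -0.05529155  0.106     ] (np.float64(-0.03039005236990658), np.float64(0.04421528100230138))
104.71837497658548 0.02029667601668459
[ 0.53365321 -0.05528729  0.10489425] [ 0.53446351 -0.05438715  0.10479174]
tool shift [ 0.50816962 -0.42441105  0.14311993] [ 0.53465532 -0.05524283  0.0793    ]
```

Careful with the scale: turns go in shares of 2 rad. That gives: -1.62 rad is -0.81.

```bash
R="ok"; echo '[[[0.508, -0.424, 0.08], [0, 0, -0.81], 0.06], [[0.508, -0.424, 0.08], [0, 0, -0.81], 0.06], [[0.508, -0.424, 0.08], [0, 0, -0.81], 0.06], [[0.508, -0.424, 0.08], [0, 0, -0.81], 0.06], [[0.508, -0.424, 0.08], [0, 0, -0.81], 0.06], [[0.508, -0.424, 0.08], [0, 0, -0.81], 0.06], [[0.508, -0.424, 0.08], [0, 0, -0.81], 0.06], [[0.508, -0.424, 0.08], [0, 0, -0.81], 0.06], [[0.508, -0.424, 0.08], [0, 0, -0.81], 0.06], [[0.508, -0.424, 0.08], [0, 0, -0.81], 0.06], [[0.508, -0.424, 0.08], [0, 0, -0.81], 0.06], [[0.508, -0.424, 0.08], [0, 0, -0.81], 0.06], [[0.508, -0.424, 0.08], [0, 0, -0.81], 0.06], [[0.508, -0.424, 0.08], [0, 0, -0.81], 0.06], [[0.508, -0.424, 0.08], [0, 0, -0.81], 0.06]]' | python3 -m handwheel 15
cat > st.py <<'E'
from jig import *
s=status.read_state();R0=rot(s["ee_rot"]);M=R0.as_matrix()
yaw=np.degrees(np.arctan2(M[1,0],M[0,0]))
f=s["wrist_force"]
print("t",round(s["time_s"],2),"pos",s["position"].round(4),"jig",np.round(inv(s["position"]),4),"yaw-jig",round(yaw-105.52,2),"F jig x,y,z",np.round([f[:2]@xd,f[:2]@yd,f[2]],2),"Tz",s["ft_torque"].round(3),"w",round(s["width"],4),"grip",round(s["grasp_force"],1))
print("to wing",R0.inv().apply(np.array([.5342,-.0552,.0793])-s["position"]).round(4))
E
python3 st.py
```

```text
time_s: 1.98
position: [0.5344, -0.0573, 0.143]
ee_rot: [0.0, 0.603, 0.798, 0.0]
wrist_force: [-0.9, 0.2, -0.4]
width: 0.0599
grasp_force: 0.0
t 1.98 pos [ 0.5344 -0.0573  0.143 ] jig [-0.0321  0.0426] yaw-jig 0.31 F jig x,y,z [-0.78  0.41 -0.36] Tz [-0.003 -0.063 -0.016] w 0.0599 grip 0.0
to wing [0.0021 0.0003 0.0637]
```

```bash
echo '[[[0.002, 0, 0.064], [0, 0, 0], 0.06], [[0.002, 0, 0.064], [0, 0, 0], 0.06], [[0.002, 0, 0.064], [0, 0, 0], 0.06]]' | python3 -m handwheel 8; python3 st.py;  echo '[[[0, 0, 0], [0, 0, 0], 0.0], [[0, 0, 0], [0, 0, 0], 0.0], [[0, 0, 0], [0, 0, 0], 0.0], [[0, 0, 0], [0, 0, 0], 0.0], [[0, 0, 0], [0, 0, 0], 0.0], [[0, 0, 0], [0, 0, 0], 0.0]]' | python3 -m handwheel 8; python3 st.py
```

```text
time_s: 2.35
position: [0.5346, -0.0547, 0.0803]
ee_rot: [0.001, 0.603, 0.798, 0.0]
wrist_force: [0.8, 0.9, 0.3]
width: 0.06
grasp_force: 0.0
t 2.35 pos [ 0.5346 -0.0547  0.0803] jig [-0.0313  0.045 ] yaw-jig 0.38 F jig x,y,z [1.04 0.66 0.26] Tz [-0.055 -0.172 -0.015] w 0.06 grip 0.0
to wing [-0.0004 -0.0005  0.001 ]
time_s: 3.1
position: [0.5334, -0.0545, 0.0786]
ee_rot: [-0.001, 0.602, 0.798, -0.001]
wrist_force: [-3.1, -1.4, 2.2]
width: 0.0093
grasp_force: 7.9
t 3.1 pos [ 0.5334 -0.0545  0.0786] jig [-0.0323  0.0456] yaw-jig 0.41 F jig x,y,z [-3.39 -0.51  2.23] Tz [-0.16   0.52   0.143] w 0.0093 grip 7.9
to wing [-0.0009  0.0005 -0.0007]
```

The width of 9.3 mm and the positive moment say the wing sits about 3.5° further anticlockwise than the tool, so I'll align to it and then grip firmly.

Converted, -0.06 rad is -0.03.

```bash
echo '[[[0, -0.0007, 0], [0, 0, -0.03], 0.0], [[0, -0.0007, 0], [0, 0, -0.03], 0.0], [[0, -0.0007, 0], [0, 0, -0.03], 0.0]]' | python3 -m handwheel 8; python3 st.py;  echo '[[[0, 0, 0], [0, 0, 0], 0.0], [[0, 0, 0], [0, 0, 0], 0.0], [[0, 0, 0], [0, 0, 0], 0.0]]' | python3 -m handwheel 35; python3 st.py
```

```text
time_s: 3.48
position: [0.5333, -0.0544, 0.0786]
ee_rot: [-0.0, 0.579, 0.816, -0.0]
wrist_force: [-1.9, 0.9, 1.9]
width: 0.0081
grasp_force: 7.9
t 3.48 pos [ 0.5333 -0.0544  0.0786] jig [-0.0324  0.0457] yaw-jig 3.79 F jig x,y,z [-1.64  1.35  1.85] Tz [0.012 0.169 0.151] w 0.0081 grip 7.9
to wing [-0.001   0.0006 -0.0007]
time_s: 3.85
position: [0.5333, -0.0544, 0.0786]
ee_rot: [-0.0, 0.578, 0.816, -0.0]
wrist_force: [-2.0, 0.1, 1.4]
width: 0.0075
grasp_force: 34.9
t 3.85 pos [ 0.5333 -0.0544  0.0786] jig [-0.0323  0.0457] yaw-jig 3.84 F jig x,y,z [-1.93  0.6   1.44] Tz [0.037 0.303 0.107] w 0.0075 grip 34.9
to wing [-0.001   0.0005 -0.0007]
```

Converted, -0.85 rad is -0.425.

```bash
echo '[[[0, 0, 0], [0, 0, -0.075], 0], [[0, 0, 0], [0, 0, -0.15], 0], [[0, 0, 0], [0, 0, -0.225], 0], [[0, 0, 0], [0, 0, -0.3], 0], [[0, 0, 0], [0, 0, -0.375], 0], [[0, 0, 0], [0, 0, -0.425], 0], [[0, 0, 0], [0, 0, -0.425], 0], [[0, 0, 0], [0, 0, -0.425], 0]]' | python3 -m handwheel; python3 st.py
```

```text
time_s: 4.85
position: [0.5334, -0.0544, 0.0784]
ee_rot: [-0.0, 0.191, 0.982, 0.0]
wrist_force: [-0.6, 1.4, -1.6]
width: 0.0075
grasp_force: 34.9
t 4.85 pos [ 0.5334 -0.0544  0.0784] jig [-0.0323  0.0456] yaw-jig 52.44 F jig x,y,z [-0.22  1.47 -1.57] Tz [0.092 0.026 0.174] w 0.0075 grip 34.9
to wing [-0.001  -0.0004 -0.0009]
```

```bash
echo '[[[-0.0061, -0.0079, 0], [0, 0, 0], 0], [[-0.0122, -0.0159, 0], [0, 0, 0], 0], [[-0.0183, -0.0238, 0], [0, 0, 0], 0], [[-0.0244, -0.0317, 0], [0, 0, 0], 0], [[-0.0274, -0.0357, 0], [0, 0, 0], 0], [[-0.0274, -0.0357, 0], [0, 0, 0], 0]]' | python3 -m handwheel; python3 st.py
```

```text
time_s: 5.6
position: [0.5458, -0.0986, 0.0784]
ee_rot: [0.0, 0.191, 0.982, -0.0]
wrist_force: [1.9, -0.4, -4.1]
width: 0.008
grasp_force: 34.9
t 5.6 pos [ 0.5458 -0.0986  0.0784] jig [-0.0322 -0.0002] yaw-jig 52.5 F jig x,y,z [ 1.72 -0.93 -4.14] Tz [-0.098 -0.52   0.134] w 0.008 grip 34.9
to wing [ 0.027   0.0359 -0.0009]
```

```bash
echo '[[[-0.0018, -0.0024, 0], [0, 0, 0], 0], [[-0.0037, -0.0048, 0], [0, 0, 0], 0], [[-0.0049, -0.0063, 0], [0, 0, 0], 0], [[-0.0049, -0.0063, 0], [0, 0, 0], 0]]' | python3 -m handwheel; python3 st.py;echo '[[[-0.0012, -0.0016, 0], [0, 0, 0], 0], [[-0.0024, -0.0032, 0], [0, 0, 0], 0], [[-0.0024, -0.0032, 0], [0, 0, 0], 0]]' | python3 -m handwheel; python3 st.py;echo '[[[-0.0012, -0.0016, 0], [0, 0, 0], 0], [[-0.0024, -0.0032, 0], [0, 0, 0], 0], [[-0.0024, -0.0032, 0], [0, 0, 0], 0]]' | python3 -m handwheel; python3 st.py; python3 - <<'E'
import cv2
from bench import imaging
a=imaging.snapshot("scene")[190:340,190:390,::-1]
b=imaging.snapshot("top")[150:300,265:465,::-1]
import numpy as np
cv2.imwrite("pics/s2.png",cv2.resize(np.hstack([a,b]),None,fx=2,fy=2,interpolation=cv2.INTER_CUBIC))
E
```

```text
time_s: 6.1
position: [0.5478, -0.1056, 0.0784]
ee_rot: [-0.0, 0.19, 0.982, -0.0]
wrist_force: [2.0, 0.3, -6.0]
width: 0.0078
grasp_force: 34.9
t 6.1 pos [ 0.5478 -0.1056  0.0784] jig [-0.0322 -0.0075] yaw-jig 52.54 F jig x,y,z [ 2.03 -0.3  -5.99] Tz [ 0.061 -0.566  0.056] w 0.0078 grip 34.9
to wing [ 0.0314  0.0417 -0.0009]
time_s: 6.48
position: [0.5488, -0.1093, 0.0785]
ee_rot: [-0.0, 0.19, 0.982, 0.0]
wrist_force: [1.9, 2.2, -5.7]
width: 0.0077
grasp_force: 34.9
t 6.47 pos [ 0.5488 -0.1093  0.0785] jig [-0.0322 -0.0114] yaw-jig 52.54 F jig x,y,z [ 2.38  1.59 -5.73] Tz [ 0.408 -0.568  0.164] w 0.0077 grip 34.9
to wing [ 0.0337  0.0448 -0.0008]
time_s: 6.85
position: [0.5497, -0.1126, 0.0785]
ee_rot: [-0.0, 0.19, 0.982, 0.001]
wrist_force: [2.2, 4.5, -6.3]
width: 0.008
grasp_force: 34.9
t 6.85 pos [ 0.5497 -0.1126  0.0785] jig [-0.0322 -0.0148] yaw-jig 52.57 F jig x,y,z [ 3.33  3.72 -6.32] Tz [ 0.879 -0.512  0.062] w 0.008 grip 34.9
to wing [ 0.0358  0.0475 -0.0007]
```

View pics/s2.png

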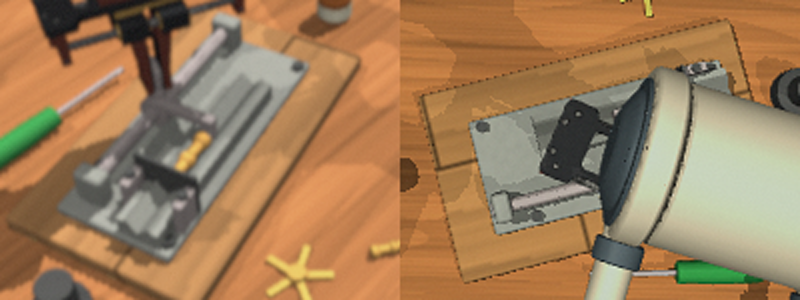

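The scene picture shows the stop's finger at the pillar's near end (about (195,135)), with a gap still between the pillar and the plate. I'll relieve the side and vertical preload first.

```bash
echo '[[[-0.0005, 0.0004, 0.0006], [0, 0, 0], 0], [[-0.0005, 0.0004, 0.0006], [0, 0, 0], 0]]' | python3 -m handwheel; python3 st.py;echo '[[[-0.0006, -0.0008, 0], [0, 0, 0], 0], [[-0.0012, -0.0016, 0], [0, 0, 0], 0], [[-0.0012, -0.0016, 0], [0, 0, 0], 0]]' | python3 -m handwheel; python3 st.py
```

```text
time_s: 7.2
position: [0.5498, -0.1126, 0.0784]
ee_rot: [-0.001, 0.19, 0.982, 0.0]
wrist_force: [-2.4, 5.3, -2.8]
width: 0.0075
grasp_force: 34.9
t 7.2 pos [ 0.5498 -0.1126  0.0784] jig [-0.0321 -0.0148] yaw-jig 52.56 F jig x,y,z [-0.94  5.76 -2.83] Tz [0.905 0.175 0.068] w 0.0075 grip 34.9
to wing [ 0.0359  0.0475 -0.0008]
time_s: 7.58
position: [0.5499, -0.113, 0.0784]
ee_rot: [-0.002, 0.19, 0.982, 0.002]
wrist_force: [-4.1, 10.2, -0.8]
width: 0.0079
grasp_force: 34.9
t 7.58 pos [ 0.5499 -0.113   0.0784] jig [-0.0321 -0.0152] yaw-jig 52.62 F jig x,y,z [-1.25 10.98 -0.82] Tz [1.823 0.49  0.094] w 0.0079 grip 34.9
to wing [ 0.0361  0.0478 -0.0006]
```

```bash
echo '[[[0.0011, 0.0014, 0], [0, 0, 0], 0], [[0.0011, 0.0014, 0], [0, 0, 0], 0]]' | python3 -m handwheel; python3 st.py; python3 - <<'E'
import cv2
from bench import imaging
a=imaging.snapshot("scene")[230:310,220:320,::-1]
cv2.imwrite("pics/s3.png",cv2.resize(a,None,fx=7,fy=7,interpolation=cv2.INTER_CUBIC))
E
```

```text
time_s: 7.82
position: [0.5498, -0.1127, 0.0784]
ee_rot: [-0.001, 0.19, 0.982, 0.0]
wrist_force: [-2.1, 5.7, -1.8]
width: 0.0077
grasp_force: 34.9
t 7.83 pos [ 0.5498 -0.1127  0.0784] jig [-0.0321 -0.0149] yaw-jig 52.57 F jig x,y,z [-0.49  6.03 -1.78] Tz [1.145 0.171 0.122] w 0.0077 grip 34.9
to wing [ 0.0359  0.0475 -0.0008]
```

View pics/s3.png

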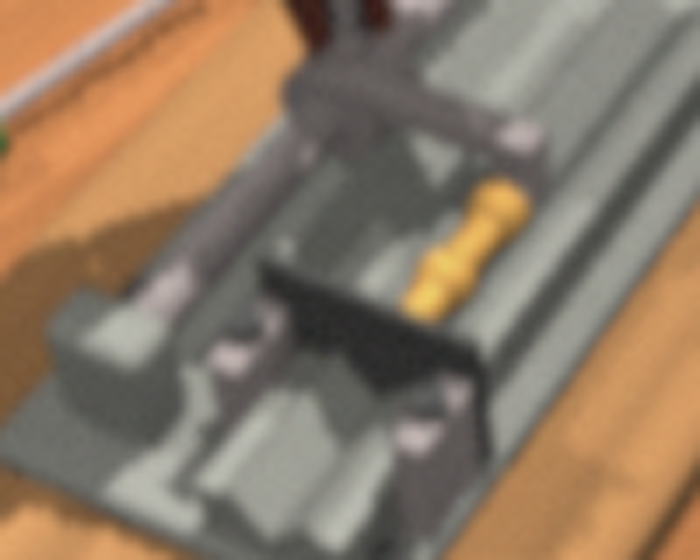

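The button sits on the pillar's upper end (crop about (510,185)) and the lower end disappears behind the plate edge. I'll check how far the pillar has moved.

```bash
python3 - <<'E'
from jig import *
import cv2
for im in (cv2.imread("pics/scene0.png")[:,:,::-1],imaging.snapshot("scene")):
    h=cv2.cvtColor(np.ascontiguousarray(im),cv2.COLOR_RGB2HSV)
    m=cv2.inRange(h,(15,120,120),(30,255,255));m[:, :240]=0;m[:,320:]=0;m[:240]=0;m[295:]=0
    n,l,st_,c=cv2.connectedComponentsWithStats(m);k=1+st_[1:,4].argmax()
    v,u=np.nonzero(l==k); q=np.array([inv(plane("scene",(a,b),.055)) for a,b in zip(u,v)])
    print(st_[k],np.percentile(q[:,1],[0,2,10,50,90,98,100]).round(4))
print("expected px of pillar end top at plate, plate top:", proj("scene",np.array([J(.028,-.091,.076),J(.028,-.031,.055)])))
# plate top edge front, near pillar, from crop (430,330)/7
print(inv(plane("scene",(220+430/7,230+328/7),.076)))
E
```

```text
[295 262  25  33 349] [-0.0999 -0.0961 -0.089  -0.0695 -0.0384 -0.0263 -0.0192]
[295 261  25  34 315] [-0.0999 -0.0964 -0.0879 -0.0684 -0.0371 -0.0244 -0.0171]
expected px of pillar end top at plate, plate top: [[272.05358103 271.77220563]
 [291.56087454 256.88651511]]
(np.float64(0.048260692103356546), np.float64(-0.09314358128384745))
```

```bash
python3 - <<'E'
from jig import *
import cv2
A=cv2.imread("pics/scene0.png");B=np.ascontiguousarray(imaging.snapshot("scene")[:,:,::-1])
f=lambda im:cv2.resize((im[:,:,2].astype(np.float32)-im[:,:,0])[235:310,260:320],None,fx=8,fy=8,interpolation=cv2.INTER_CUBIC)
a,b=f(A),f(B)
p=np.array([proj("scene",J(.028,y,.055)) for y in(-.06,-.05)]);print("px per 10mm along +y",p[1]-p[0])
t=a[(252-235)*8:(272-235)*8,(280-260)*8:(299-260)*8]
r=cv2.matchTemplate(b,t,cv2.TM_CCOEFF_NORMED);_,v,_,loc=cv2.minMaxLoc(r)
print("shift px",(loc[0]/8-20,loc[1]/8-17),v)
def out(im,n): cv2.imwrite(n,im)
x=cv2.resize(np.hstack([A[245:285,265:305],B[245:285,265:305]]),None,fx=10,fy=10,interpolation=cv2.INTER_NEAREST);out(x,"pics/cmp.png")
E
```

```text
px per 10mm along +y [ 3.00523136 -3.77351941]
shift px (-1.125, 1.5) 0.9970466494560242
```

View pics/cmp.png

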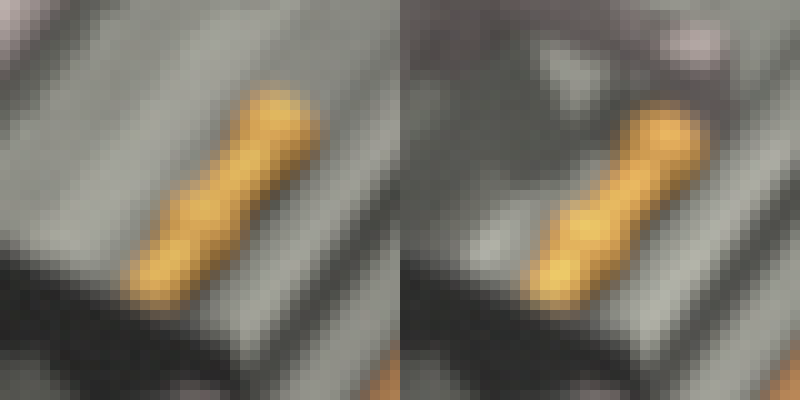

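By template match the pillar has moved about 3.9 mm, and the push then rose against a hard stop, so it is home. It is now bearing at about 6 N. Next I tighten in stages, watching the push.

Converted, 0.35 rad is 0.175.

```bash
echo '[[[0, 0, 0], [0, 0, 0.05], 0], [[0, 0, 0], [0, 0, 0.1], 0], [[0, 0, 0], [0, 0, 0.15], 0], [[0, 0, 0], [0, 0, 0.175], 0], [[0, 0, 0], [0, 0, 0.175], 0]]' | python3 -m handwheel; python3 st.py
```

```text
time_s: 8.6
position: [0.5498, -0.1128, 0.0784]
ee_rot: [-0.001, 0.358, 0.934, 0.0]
wrist_force: [-1.8, 5.7, -2.4]
width: 0.0076
grasp_force: 35.0
t 8.6 pos [ 0.5498 -0.1128  0.0784] jig [-0.0321 -0.0149] yaw-jig 32.47 F jig x,y,z [-0.22  5.93 -2.37] Tz [ 1.013  0.26  -0.024] w 0.0076 grip 35.0
to wing [ 0.0501  0.0323 -0.0008]
```

Steady at 5.9 N, so I turn the rest of the way.

Converted, 0.62 rad is 0.31.

```bash
echo '[[[0, 0, 0], [0, 0, 0.05], 0], [[0, 0, 0], [0, 0, 0.1], 0], [[0, 0, 0], [0, 0, 0.15], 0], [[0, 0, 0], [0, 0, 0.2], 0], [[0, 0, 0], [0, 0, 0.25], 0], [[0, 0, 0], [0, 0, 0.29], 0], [[0, 0, 0], [0, 0, 0.31], 0], [[0, 0, 0], [0, 0, 0.31], 0], [[0, 0, 0], [0, 0, 0.31], 0]]' | python3 -m handwheel; python3 st.py
```

```text
time_s: 9.72
position: [0.5497, -0.1129, 0.0787]
ee_rot: [-0.001, 0.626, 0.78, -0.0]
wrist_force: [-3.1, 5.6, -0.0]
width: 0.0078
grasp_force: 34.9
t 9.72 pos [ 0.5497 -0.1129  0.0787] jig [-0.0322 -0.015 ] yaw-jig -3.02 F jig x,y,z [-1.53  6.23 -0.03] Tz [0.947 0.486 0.015] w 0.0078 grip 34.9
to wing [ 0.0597 -0.0027 -0.0006]
```

```bash
echo '[[[0.001, 0, 0], [0, 0, 0], 0], [[0.002, 0, 0], [0, 0, 0], 0], [[0.002, 0, 0], [0, 0, 0], 0]]' | python3 -m handwheel; python3 st.py; echo '[[[0, 0, 0], [0, 0, 0], 0.05], [[0, 0, 0], [0, 0, 0], 0.05], [[0, 0, 0], [0, 0, 0], 0.05], [[0, 0, 0], [0, 0, 0], 0.05]]' | python3 -m handwheel; python3 st.py
```

```text
time_s: 10.1
position: [0.5498, -0.1126, 0.0786]
ee_rot: [0.001, 0.626, 0.78, -0.001]
wrist_force: [-4.3, -3.3, 1.0]
width: 0.0076
grasp_force: 34.9
t 10.1 pos [ 0.5498 -0.1126  0.0786] jig [-0.0321 -0.0147] yaw-jig -3.08 F jig x,y,z [-5.   -1.99  1.01] Tz [-0.451  0.731  0.071] w 0.0076 grip 34.9
to wing [ 0.0594 -0.0028 -0.0008]
time_s: 10.6
position: [0.5502, -0.1112, 0.0781]
ee_rot: [0.0, 0.626, 0.78, 0.0]
wrist_force: [0.1, 0.9, -0.4]
width: 0.0444
grasp_force: 0.0
t 10.6 pos [ 0.5502 -0.1112  0.0781] jig [-0.0313 -0.0136] yaw-jig -3.02 F jig x,y,z [ 0.32  0.88 -0.35] Tz [ 0.005 -0.156 -0.01 ] w 0.0444 grip 0.0
to wing [ 0.0582 -0.0035 -0.0012]
```

```bash
echo '[[[0, 0, -0.03], [0, 0, 0], 0.05], [[0, 0, -0.08], [0, 0, 0], 0.05], [[0, 0, -0.13], [0, 0, 0], 0.05], [[0.06, 0, -0.18], [0, 0, 0], 0.05], [[0.12, 0, -0.18], [0, 0, 0], 0.05], [[0.18, 0, -0.18], [0, 0, 0], 0.05], [[0.24, 0, -0.18], [0, 0, 0], 0.05], [[0.24, 0, -0.18], [0, 0, 0], 0.05], [[0.24, 0, -0.18], [0, 0, 0], 0.05]]' | python3 -m handwheel; python3 st.py; python3 - <<'E'
from jig import *
import cv2
A=cv2.imread("pics/scene0.png")
S=np.ascontiguousarray(imaging.snapshot("scene")[:,:,::-1]);T=imaging.snapshot("top")[150:300,265:465,::-1]
f=lambda im:cv2.resize((im[:,:,2].astype(np.float32)-im[:,:,0])[235:310,260:320],None,fx=8,fy=8,interpolation=cv2.INTER_CUBIC)
a,b=f(A),f(S);t=a[136:296,160:312]
_,v,_,l=cv2.minMaxLoc(cv2.matchTemplate(b,t,cv2.TM_CCOEFF_NORMED));print(l[0]/8-20,l[1]/8-17,v)
cv2.imwrite("pics/fin.png",np.hstack([cv2.resize(S[225:300,220:320],(400,300),interpolation=cv2.INTER_CUBIC),cv2.resize(T,(400,300),interpolation=cv2.INTER_CUBIC)]))
E
```

```text
time_s: 11.72
position: [0.4982, 0.1229, 0.2581]
ee_rot: [0.0, 0.626, 0.78, -0.0]
wrist_force: [0.4, 1.0, 0.0]
width: 0.0498
grasp_force: 0.0
t 11.72 pos [0.4982 0.1229 0.2581] jig [-0.0188  0.226 ] yaw-jig -2.97 F jig x,y,z [0.61 0.83 0.04] Tz [-0.073 -0.106  0.047] w 0.0498 grip 0.0
to wing [-0.1816 -0.0036  0.1789]
-1.125 1.375 0.9984654784202576
```

View pics/fin.png

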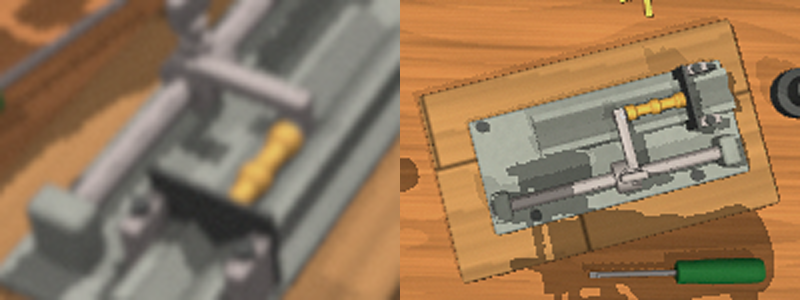

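The final view shows the pillar held between the stop button (top about (625,113)) and the plate (about (685,100)). The wing lies along the rod, and the other things on the bench in view look untouched.

```bash
python3 -c "
from bench import robot
print(robot.close_job())"
```

```text
the job is handed in; nothing more can be done
None
```

The length stop is set: the pillar is home against the plate with the stop bearing on it at about 6 N, the wing screw is tight again, the robot is clear and the job is handed in. The push did briefly read 11 N, close to the 12 N ramming limit, before I eased it back.

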